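# Slide the milk pan against its warming probe and lower the cover

### The arm

A 6-joint arm with a two-finger parallel gripper is mounted at the origin on a cart in front of the work surface, level with it; the furniture and walls round the work are solid. World frame = base frame: x ahead of the robot, y to its left, z up, the work surface at z = 0. Lengths are in m, angles in degrees, forces in N, time in s.
With the tool pointing down it reaches from about 0.25 to 0.725 m from the base axis. Payload 9.7 kg.
Tool frame: the origin (TCP) lies between the finger pads; the fingertips stand 22 mm ahead of it and the grasp point (between the pads) lies 3 mm ahead of it; z points along the fingers, y is the line along which they close (so a half turn about z gives the same grasp; the last joint's range is limited). The gripper opens to 85 mm and grips with 20 to 120 N. Pads are 22 mm wide; open, the fingers measure 114 mm over their backs; the gripper's body (76 mm by 85 mm) begins 54 mm behind the grasp point. The pads swing forward as they close: fully open they stand 13 mm farther back than shut.
Start: joints at [63.885, 4.979, 10.078, 95.1, 0, 90], TCP at [0.242, 0.494, 0.253] pointing down, gripper open.
Joint ranges: [-179.16, 179.16], [-48.56, 103.87], [-65.8, 70.77], [-126.05, 130.52], [-82.76, 87.17], [-180, 180]. Speed limits (degrees/s): [127.2, 127.2, 147.25, 180, 180, 180].

### API

Orientations are given as [roll, pitch, yaw] about the fixed x, y, z axes, in that order (R = Rz(yaw) Ry(pitch) Rx(roll)).
In Python, from workcell import bot, viewer, finder gives the robot as it stands.
- The arm moves only by the tool move_arm, never from a script. Its arguments are lists of equal length, an entry for each row: "offset": the shift along the tool's x, y, z in cm, a list of three; "twist": the turn, a rotation vector about the tool's x, y, z in rad, a list of three; "grip": the opening, from 0 (shut) to 1 (fully open). In form: {"offset": [[x, y, z], ...], "twist": [[ax, ay, az], ...], "grip": [grip, ...]}. A call has 1 to 5 rows; each row shifts and turns the commanded pose from where the row before left it, along the tool's axes as they then stand; what a row does not reach is not made up. A row lasts 1/10 s, in which the tool goes at most 50 mm and 8.59 degrees, less where a joint would pass 70% of its speed; a pose out of reach is approached as far as the arm can. A call is refused whole if a number of a shift passes 5 or a number of a turn 0.15, either way. A call with a gripper value outside its range is refused whole. The fingers move at their own pace and stop on an object; "force" is the grip in N (left out, the last holds). Time passes only in rows, so rows that do not move let the fingers close. It gives the time, the measured TCP pose, the force, the opening and the grip force at its end, in the units of the state.
- bot.get_obs(): the state, without advancing time (a new reading comes with each control period).
- viewer.camera(name): name is "scene" or "top" or "wrist"; returns a dict with "color" (420x560x3 uint8, red, green, blue), "depth" (420x560 float32, m along the optical axis (not along the pixel's ray), 0 where there is no reading), "vfov" (degrees; the focal length in pixels is half the picture's height over the tangent of half this angle, whatever the lens; pixels are square), "cx", "cy" (the principal point, pixels), "position" and "attitude" of the camera in the world; the wrist camera has in their place "tool_from_camera" (4x4, takes a point from camera to tool coordinates, whose origin is the TCP and whose axes are the flange's). Camera axes: x right, y down, z forward; pixel columns grow to the right and rows downward; lengths in m; the calibration is good to about 2 mm. The wrist camera is an equidistant fisheye: a pixel r from the principal point sees the ray r / f radians off the axis. A picture is of the moment at which its call begins: read the wrist's pose just before it.
- bot.job_done(): hands the job in; it is judged then, once.
Trained networks look in a picture, given as the dict that the camera call returned (one of the last four; its "shot" number tells which), for a name from the list of things; names that differ only in an ending like _2 or _b are one class to them, and where a whole thing is asked for, a point or a joint stands for the part that bears it (a point fixed in the world has none). Each returns a list of dicts, best first, with "p" (0 to 1); they miss things now and then, are a little off and sometimes report something else, mostly with a low value. They report only what shows in the picture. A call takes as long as a camera call.
- finder.boxes_of(picture, thing): "position" ([column, row] in pixels, amid what is visible of it).
- finder.pinpoint(picture, thing): "position" ([column, row] in pixels: a listed point, or the origin of a listed thing).
The state is a dict: "time": time; "q": joint angles; "qd": joint speeds; "joint_efforts": joint torques, N m; "ee_pos": TCP position; "tcp_rot": TCP orientation; "wrist_force": force on the tool from outside, world axes, zero at the start; "torque": the same for the moment, N m; "opening": finger opening in m; "grasp_force": force on a finger pad.
Only numpy, scipy, OpenCV 4.12 (cv2) and the standard library are available. Lean on these libraries where they do the work, as an engineer would, in place of code of your own. Each camera call takes 0.05 s, during which the arm holds its last target. There are 200 camera calls.

### The job

Slide the milk pan along the hob, without ever lifting it, from the round cooking mark to the long warm-holding mark under the raised cover, and keep going until its wall has pushed in the sprung pad of the temperature probe, without ramming it. Leave the pan standing there, centred across the mark and still pressing the pad, then lower the hinged splash cover gently over it down onto its stops. Leave everything else on and round the hob where it is.

Things in the scene. Friction and masses are not known exactly. Their poses are not given: they have to be found in the camera images.
- hob: Fixed low hob, 250 mm (x) by 470 mm (y) by 30 mm high, black top with grey line marks. Origin: centre of its underside, on the table. Its y runs along the slide, to the robot's left; the probe and two hinge posts stand at its +y end. The posts with their stop ledges take x = -92 to -78 and 78 to 92 mm, y = 133 to 181 mm, up to 94 mm over the top.
- pan: Loose empty steel milk pan, about 0.75 kg, open on top: outer diameter 120 mm, height 70 mm, upright wall 4 mm thick, flat base. Origin: centre of its underside; z up. A 14 mm thick stick handle points along its -x, 60 to 162 mm from the centre, its middle 50 to 66 mm above the base. The rim can be pinched from above.
- pan_rim (a point): Centre of the pan's mouth, 70 mm above its base, level with the rim.
- probe: Probe fixed on the hob: a 30 x 26 x 60 mm clamp block at hob (0, +190) mm, same axes. Origin: centre of its underside, 30 mm over the table. A rod comes out of its -y side, with a flat upright pad (46 mm wide, 26 high, its middle 42 mm over the origin) facing -y. The rod's reach varies and is not reported: the unpressed pad's face is 52 to 82 mm from the origin, along -y.
- cover (a joint): Splash cover's angle: 0 = level on its stops, 1.57 = upright; starts at 1.25 to 1.5. A friction hinge holds it anywhere; 0.1 to 0.5 N m swings it down (closed fingers can push its outer face). Steel plate 152 mm wide (hob x), 185 mm from hinge to free edge, 5 mm thick, with a 12 mm wide rail along the free edge, 12 mm proud of the outer face. Level, its underside is 90 mm over the hob's top.
- cover_hinge (a point): Middle of the hinge axis, at hob (0, +165, 122.5) mm; the axis runs along hob x in the middle of the plate's thickness. At angle a the free edge is at hob y = 165 - 185 cos(a), z = 122.5 + 185 sin(a) mm.
- cover_edge (a point): Middle of the cover's free edge, moves with the cover.
- hold_mark (a point): Middle of the long stadium-shaped warm-holding mark on the hob's top, at hob (0, +64, 30) mm; it is 132 mm wide and runs from hob y = -16 to +144 mm. The probe's pad stands over its +y part. The pad springs back: about 0.8 N at first touch, 4.8 N pushed fully in (10 mm), then rigid: never over 25 N. Friction under the pan keeps it against the pad when let go.
- cook_mark (a point): Middle of the round cooking mark (two rings, the outer of radius 66 mm) on the hob's top, at hob (0, -120, 30) mm.
- jigger: Bystander: small double-ended steel jigger, 38 mm wide, 64 mm high, on the back strip of the hob; origin at its underside.
- syrup_jar: Bystander: narrow jar of dark pink syrup, 52 mm wide, 86 mm high, on the back strip of the hob; origin at its underside.
- raisin_jar: Bystander: small jar with dark dried fruit, 72 mm wide, 116 mm high, on the table to the right of the hob; origin at its underside.
- spice_pot: Bystander: small glass pot with steel lid, 58 mm wide, 61 mm high, on the table to the left of the hob; origin at its underside.
- large_jigger: Bystander: large double-ended steel jigger, 46 mm wide, 77 mm high, on the table to the left of the hob; origin at its underside.

How it is judged (in metres and radians):
On the way, in this order (a step that is already met when the one before it is completed fails the run):
1. the pan stands on the warm-holding mark and presses the probe's pad (x of pan in the frame of hob between -0.018 and 0.018 m and contact force between pan and probe above 0.5 N), for 0.3 s.
2. the cover is lowered onto its stops (value of joint cover below 0.04 rad), for 0.2 s.
At the end, for the whole second after the job is handed in: The pan stands flat and at rest on the hob, its centre within 18 mm of the middle line of the warm-holding mark, its wall pressing the probe's pad with more than 0.4 N; the cover is down on its stops (below 0.04 rad) (x of pan in the frame of hob between -0.018 and 0.018 m and contact force between pan and probe above 0.4 N and z of pan in the frame of hob below 0.034 m and angle between pan's own z axis and vertical below 0.04 rad and linear speed of pan below 0.01 m/s and value of joint cover below 0.04 rad); the robot touches nothing.
It fails at once if the pan is lifted (more than 8 mm off the plate) or tipped (more than 0.15 rad) (z of pan in the frame of hob above 0.038 m or angle between pan's own z axis and vertical above 0.15 rad).
It fails at once if the pan is rammed against the probe with more than 25 N (contact force between pan and probe above 25 N).
It fails at once if the cover is slammed (faster than 1.5 rad/s) (velocity of joint cover below -1.5 rad/s).
It fails at once if a bystander is moved by more than 25 mm (distance of any of jigger, syrup_jar, raisin_jar, spice_pot, large_jigger from where it was at the start of the episode above 0.025 m).
It also fails if it takes over 64 s, if anything falls off the work surface, if the arm or the gripper's body presses on something with over 40 N, if the wrist force passes 120 N, or if a joint passes its speed limit or range.

## Working session

There is one attempt and no reset: what is moved stays moved. The work goes in short steps, Python scripts to look and compute and a tool call to move; the robot and the scene stay as the last step left them, time stands still between calls to the robot, and variables do not carry over. Pictures are saved under pics/ and viewed, at most 10 in all, crops included, and the job is handed in when it is done.

Besides the shell and the picture viewer there is one more tool, called after "Request:" as name(argument=value, ...), one argument or row to a line, values as JSON. move_arm: Moves the arm, as the interface text tells. Its arguments: {"type":"object","properties":{"offset":{"type":"array","items":{"type":"array","items":{"type":"number"}}},"twist":{"type":"array","items":{"type":"array","items":{"type":"number"}}},"grip":{"type":"array","items":{"type":"number"}},"force":{"type":"number"}},"required":["offset","twist","grip"]}

```bash
mkdir -p pics; cat > h.py <<'E'
import numpy as np,cv2
from scipy.spatial.transform import Rotation as R
from workcell import bot,viewer,finder
np.set_printoptions(precision=4,suppress=True)
def ray(p,uv):
    f=p["color"].shape[0]/2/np.tan(np.radians(p["vfov"])/2)
    return np.array([(uv[0]-p["cx"])/f,(uv[1]-p["cy"])/f,1.])
def rot(p):
    a=np.array(p["attitude"]); 
    return a if a.shape==(3,3) else (R.from_euler('xyz',a,degrees=True).as_matrix() if a.size==3 else R.from_quat(a).as_matrix())
def onz(p,uv,z):
    d=rot(p)@ray(p,uv); o=np.array(p["position"]); return o+d*(z-o[2])/d[2]
def cloud(p):
    v,u=np.mgrid[0:p["depth"].shape[0],0:p["depth"].shape[1]]
    f=p["color"].shape[0]/2/np.tan(np.radians(p["vfov"])/2)
    d=p["depth"]; c=np.stack([(u-p["cx"])/f*d,(v-p["cy"])/f*d,d],-1)
    return c@rot(p).T+np.array(p["position"])
def save(p,n): cv2.imwrite("pics/"+n,p["color"][:,:,::-1])
E
python3 - <<'E'
from h import *
o=bot.get_obs();print(o)
Z={'hob':0,'pan':.03,'pan_rim':.1,'probe':.03,'cover_hinge':.1225,'hold_mark':.03,'cook_mark':.03,'jigger':.03,'syrup_jar':.03,'raisin_jar':0,'spice_pot':0,'large_jigger':0}
for n in ['top','scene']:
    p=viewer.camera(n);save(p,n+'.png');print(n,p['attitude'],p['position'],p['vfov'])
    for k,z in Z.items():
        r=finder.pinpoint(p,k)
        if r: print(k,r[0]['position'],r[0]['p'],onz(p,r[0]['position'],z))
    r=finder.pinpoint(p,'cover_edge');print('edge',r[:1])
    np.savez(n+'.npz',c=cloud(p),col=p['color'])
E
```

```text
{'time': 0.0, 'q': array([63.885 ,  5.0118, 10.0352, 95.0998,  0.0013, 89.9995]), 'qd': array([ 0.0848, -0.0831, -0.0075, -0.0342,  0.05  , -0.0523]), 'joint_efforts': array([ -0.0017, -52.039 ,  46.4802,   0.0163,  -0.    ,   0.    ]), 'ee_pos': array([0.242 , 0.4937, 0.2526]), 'tcp_rot': array([-179.9236,   -0.0013,  153.8855]), 'wrist_force': array([ 0.4928, -0.3136, -0.5963]), 'torque': array([ 0.0759,  0.0031, -0.054 ]), 'grasp_force': 0.0, 'opening': 0.08534849743943529}
top [-175.2702    0.4827  -91.2793] [0.4227 0.0021 1.3324] 45.046062598754986
hob [270.6, 198.3] 0.82 [0.5605 0.0146 0.    ]
pan [318.0, 204.2] 0.73 [ 0.5393 -0.1076  0.03  ]
pan_rim [321.3, 197.4] 0.91 [ 0.5495 -0.1103  0.1   ]
probe [199.4, 186.7] 0.73 [0.5919 0.1982 0.03  ]
cover_hinge [202.0, 184.4] 0.94 [0.5853 0.178  0.1225]
hold_mark [245.4, 193.2] 0.84 [0.5722 0.0792 0.03  ]
jigger [156.9, 160.5] 0.17 [0.6633 0.3084 0.03  ]
syrup_jar [272.3, 163.0] 0.79 [0.6495 0.0079 0.03  ]
raisin_jar [381.2, 244.6] 0.69 [ 0.4319 -0.2724  0.    ]
spice_pot [156.3, 159.8] 0.66 [0.6707 0.317  0.    ]
large_jigger [156.2, 227.2] 0.9 [0.4909 0.3179 0.    ]
edge [{'position': [205.5, 179.3], 'p': 0.93}]
scene [-119.1463    1.0657 -130.346 ] [-0.127   0.5798  0.5889] 50.87457198957327
pan [319.8, 214.0] 0.93 [ 0.5551 -0.1177  0.03  ]
pan_rim [318.1, 192.0] 0.79 [ 0.5487 -0.1031  0.1   ]
probe [204.9, 261.3] 0.79 [0.5756 0.2094 0.03  ]
cover_hinge [208.0, 218.3] 0.82 [0.5866 0.184  0.1225]
hold_mark [252.4, 242.9] 0.87 [0.5641 0.0899 0.03  ]
cook_mark [313.1, 217.8] 0.86 [ 0.5527 -0.0919  0.03  ]
jigger [290.8, 204.9] 0.68 [ 0.6405 -0.0952  0.03  ]
syrup_jar [253.8, 217.3] 0.7 [0.6545 0.0168 0.03  ]
raisin_jar [396.3, 218.9] 0.77 [ 0.44   -0.2843  0.    ]
spice_pot [141.8, 272.5] 0.74 [0.6703 0.3158 0.    ]
large_jigger [177.0, 313.8] 0.83 [0.5015 0.3219 0.    ]
edge [{'position': [218.8, 129.2], 'p': 0.92}]
```

```bash
python3 - <<'E'
from h import *
for n in ['top','scene']:
    c=cv2.imread(f"pics/{n}.png"); cv2.imwrite(f"pics/{n}2.png",cv2.resize(c[90:370,100:440] if n=='top' else c[60:400,80:480],None,fx=1.9 if n=='top' else 1.7,fy=1.9 if n=='top' else 1.7,interpolation=cv2.INTER_CUBIC))
d=np.load('top.npz');c=d['c'];z=c[...,2]
m=(z>.02)&(z<.037)&(c[...,0]>.4)&(c[...,0]<.75)&(abs(c[...,1])<.35)
n,l,s,_=cv2.connectedComponentsWithStats(m.astype(np.uint8));k=1+s[1:,4].argmax()
P=c[l==k][:,:2]
r=cv2.minAreaRect((P*1000).astype(np.float32));print('hob rect',r, np.median(z[l==k]))
m=(z>.09)&(z<.108)&(c[...,0]>.45)&(c[...,0]<.64)&(c[...,1]>-.22)&(c[...,1]<0)
P=c[m][:,:2];print('rim',cv2.minEnclosingCircle((P*1000).astype(np.float32)),len(P),P.min(0),P.max(0))
m=(z>.065)&(z<.12)&(c[...,0]>.35)&(c[...,0]<.48)&(c[...,1]>-.22)&(c[...,1]<.05)
P=c[m];print('handle',len(P),P.mean(0),P.min(0),P.max(0))
d=np.load('scene.npz');c=d['c'];z=c[...,2]
m=(z>.16)&(c[...,1]>.05)&(c[...,1]<.25)&(c[...,0]>.45)&(c[...,0]<.75)
P=c[m];print('cover',len(P),P.min(0),P.max(0)); 
for a in np.arange(.16,.34,.02):
  q=P[abs(P[:,2]-a)<.01]
  if len(q):print(a,len(q),np.median(q,0))
E
```

```text
hob rect ((554.1793823242188, 16.131240844726562), (469.36859130859375, 261.6593933105469), 82.27809143066406) 0.029509746310105722
rim ((542.4752807617188, -80.99494171142578), 120.65223693847656) 378 [ 0.4517 -0.1756] [ 0.6389 -0.0015]
handle 205 [ 0.4398 -0.1596  0.0956] [ 0.4005 -0.1808  0.0827] [ 0.4796 -0.1382  0.1044]
cover 2672 [0.4999 0.1341 0.1601] [0.6543 0.1858 0.3056]
0.16 168 [0.5677 0.1764 0.1646]
0.18 342 [0.5687 0.1737 0.1803]
0.19999999999999998 346 [0.5667 0.1689 0.2002]
0.21999999999999997 351 [0.5663 0.1651 0.2201]
0.23999999999999996 370 [0.5666 0.1608 0.2399]
0.25999999999999995 373 [0.566  0.1561 0.26  ]
0.2799999999999999 329 [0.5624 0.1527 0.2785]
0.29999999999999993 393 [0.56   0.1553 0.3026]
```

View pics/top2.png

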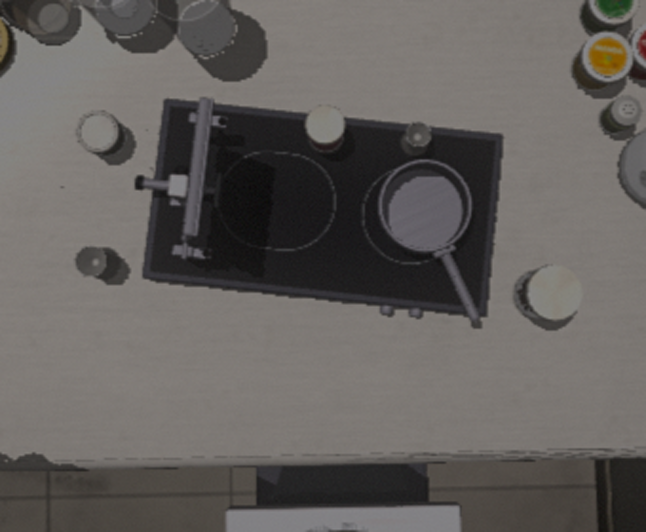

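View pics/scene2.png

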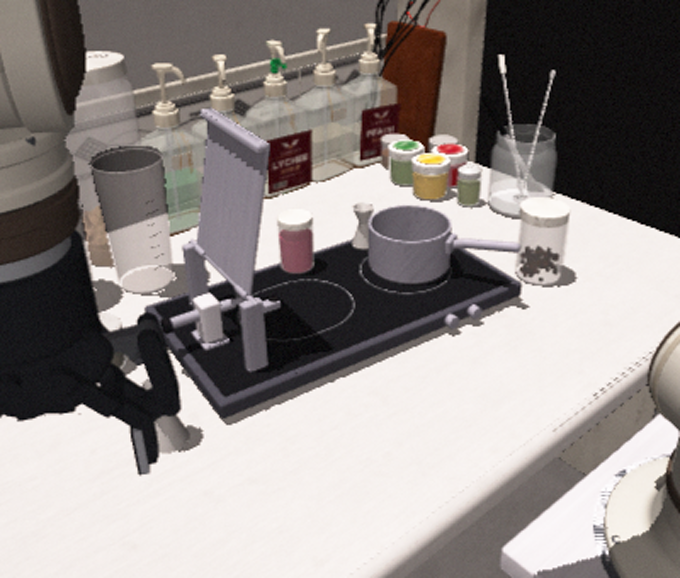

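The top view shows the pan at crop (425,205) on the cooking mark, with its handle running to (477,322). The cover is up at (200,165), the syrup jar at (325,130) and the jigger at (417,138). The scene view shows the cover leaning and the probe block at (207,315).

```bash
cat > fit.py <<'E'
from h import *
from scipy.optimize import least_squares
d=np.load('top.npz');c=d['c'];z=c[...,2]
m=((z>.018)&(z<.3)&(c[...,0]>.38)&(c[...,0]<.72)&(c[...,1]>-.25)&(c[...,1]<.28)).astype(np.uint8)
m=cv2.morphologyEx(m,cv2.MORPH_OPEN,np.ones((25,25)))
n,l,s,_=cv2.connectedComponentsWithStats(m);k=1+s[1:,4].argmax()
b=(l==k)&(abs(z-.03)<.012)
print(cv2.minAreaRect((c[b][:,:2]*1000).astype(np.float32)))
g=(z>.09)&(z<.108)&(np.hypot(c[...,0]-.548,c[...,1]+.108)<.075)
P=c[g][:,:2]
r=least_squares(lambda v:np.hypot(*(P-v).T)-.058,[.548,-.108],loss='soft_l1',f_scale=.002);print('rim',r.x,len(P))
E
python3 fit.py
```

```text
((571.059326171875, -17.339218139648438), (401.2420349121094, 214.383544921875), 87.83660888671875)
rim [ 0.548  -0.1159] 309
```

Request:
move_arm(
  offset=[
    [0, 0, -3],
    [0, 0, -3],
    [0, 0, -3],
    [0, 0, 0],
    [0, 0, 0],
  ],
  twist=[
    [0, 0, -0.1],
    [0, 0, -0.1],
    [0, 0, -0.12],
    [0, 0, 0],
    [0, 0, 0],
  ],
  grip=[1, 1, 1, 0.6, 0.6],
)

```text
time: 1.9
ee_pos: [0.2423, 0.4941, 0.3435]
tcp_rot: [179.9, 0.0, 172.2]
wrist_force: [-0.8, 0.3, -1.1]
opening: 0.059
grasp_force: 0.0
```

Request:
move_arm(
  offset=[
    [-2.5, -4.1, 0],
    [-2.5, -4.1, 0],
    [-2.5, -4.1, 0],
    [-2.5, -4.1, 0],
    [-2.5, -4.1, 0],
  ],
  twist=[
    [0, 0, 0],
    [0, 0, 0],
    [0, 0, 0],
    [0, 0, 0],
    [0, 0, 0],
  ],
  grip=[0.6, 0.6, 0.6, 0.6, 0.6],
)

```text
time: 2.4
ee_pos: [0.3382, 0.2719, 0.3419]
tcp_rot: [-179.9, -0.1, 172.2]
wrist_force: [1.4, -0.1, 0.1]
opening: 0.0513
grasp_force: 0.0
```

Request:
move_arm(
  offset=[
    [-2.5, -4.1, 0],
    [-2.5, -4.1, 0],
    [-2.5, -4.1, 0],
    [-2.5, -4.1, 0],
    [-2.5, -4.1, 0],
  ],
  twist=[
    [0, 0, 0],
    [0, 0, 0],
    [0, 0, 0],
    [0, 0, 0],
    [0, 0, 0],
  ],
  grip=[0.6, 0.6, 0.6, 0.6, 0.6],
)

```text
time: 2.9
ee_pos: [0.4343, 0.0518, 0.3421]
tcp_rot: [-180.0, -0.1, 172.1]
wrist_force: [1.0, 0.5, 0.6]
opening: 0.0511
grasp_force: 0.0
```

Request:
move_arm(
  offset=[
    [-2.5, -4.1, 2],
    [-2.5, -4.1, 2],
    [-2.5, -4.1, 2],
    [-1, -0.5, 2],
    [0, 0, 0],
  ],
  twist=[
    [0, 0, 0],
    [0, 0, 0],
    [0, 0, 0],
    [0, 0, 0],
    [0, 0, 0],
  ],
  grip=[0.6, 0.6, 0.6, 0.6, 0.6],
)

```text
time: 3.4
ee_pos: [0.4982, -0.0807, 0.2611]
tcp_rot: [180.0, -0.4, 172.0]
wrist_force: [-0.3, 0.3, -0.5]
opening: 0.0511
grasp_force: 0.0
```

```bash
cat >> h.py <<'E'
def wray(p,uv):
    f=p["color"].shape[0]/2/np.tan(np.radians(p["vfov"])/2)
    d=np.array([uv[0]-p["cx"],uv[1]-p["cy"]]);r=np.hypot(*d);t=r/f
    return np.array([*(d/max(r,1e-9)*np.sin(t)),np.cos(t)])
def wcam(o,p):
    T=np.eye(4);T[:3,:3]=R.from_euler('xyz',o['tcp_rot'],degrees=True).as_matrix();T[:3,3]=o['ee_pos'];return T@np.array(p['tool_from_camera'])
def wonz(o,p,uv,z):
    T=wcam(o,p);d=T[:3,:3]@wray(p,uv);return T[:3,3]+d*(z-T[2,3])/d[2]
def wcloud(o,p):
    f=p["color"].shape[0]/2/np.tan(np.radians(p["vfov"])/2);D=p["depth"]
    v,u=np.mgrid[0:D.shape[0],0:D.shape[1]];du=u-p["cx"];dv=v-p["cy"];r=np.hypot(du,dv)+1e-9;t=np.tan(np.minimum(r/f,1.5))
    c=np.stack([du/r*t*D,dv/r*t*D,D],-1);T=wcam(o,p);return c@T[:3,:3].T+T[:3,3]
E
python3 - <<'E'
from h import *
o=bot.get_obs();p=viewer.camera('wrist');save(p,'w1.png')
for k,z in {'pan_rim':.1,'pan':.03,'probe':.03,'cover_hinge':.1225,'hold_mark':.03,'cook_mark':.03,'hob':0,'jigger':.03,'syrup_jar':.03}.items():
    r=finder.pinpoint(p,k)
    if r: print(k,r[0]['position'],r[0]['p'],wonz(o,p,r[0]['position'],z))
c=wcloud(o,p);z=c[...,2]
np.savez('w1.npz',c=c)
from scipy.optimize import least_squares
g=(z>.093)&(z<.106)&(np.hypot(c[...,0]-.548,c[...,1]+.112)<.08)
P=c[g][:,:2];print(len(P))
if len(P)>20:
  r=least_squares(lambda v:np.hypot(*(P-v).T)-.058,[.548,-.112],loss='soft_l1',f_scale=.002);print('rim',r.x)
E
```

```text
pan_rim [252.4, 254.6] 0.84 [ 0.5488 -0.1157  0.1   ]
pan [259.2, 229.9] 0.81 [ 0.5495 -0.1138  0.03  ]
probe [500.3, 218.9] 0.89 [0.5827 0.2056 0.03  ]
cover_hinge [529.0, 247.1] 0.72 [0.5817 0.181  0.1225]
hold_mark [418.3, 220.2] 0.65 [0.5651 0.0774 0.03  ]
hob [364.6, 214.9] 0.85 [0.559  0.0163 0.    ]
jigger [273.8, 298.0] 0.92 [ 0.6427 -0.1108  0.03  ]
syrup_jar [370.8, 291.7] 0.63 [0.6536 0.0133 0.03  ]
1721
rim [ 0.548  -0.1142]
```

View pics/w1.png

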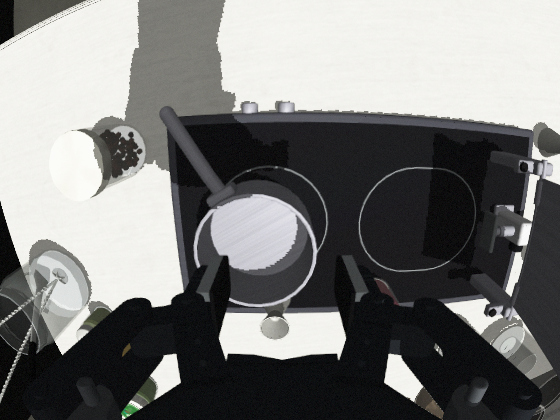

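The wrist view shows the pan's mouth ring centred near (255,250), its handle running to (170,115), and the probe at (500,220). The jigger is at (274,325), clear of the -y rim.

Request:
move_arm(
  offset=[
    [-1.8, -2.8, 0],
    [-1.8, -2.8, 0],
    [-1.8, -2.8, 0],
    [0, 0, 3],
    [0, 0, 2],
  ],
  twist=[
    [0, 0, 0],
    [0, 0, 0],
    [0, 0, 0],
    [0, 0, 0],
    [0, 0, 0],
  ],
  grip=[0.5, 0.5, 0.5, 0.5, 0.5],
)

```text
time: 4.4
ee_pos: [0.5413, -0.1708, 0.2142]
tcp_rot: [180.0, -0.0, 172.1]
wrist_force: [0.1, 0.2, 0.4]
opening: 0.0427
grasp_force: 0.0
```

Request:
move_arm(
  offset=[
    [0, 0, 3],
    [0, 0, 3],
    [0, 0, 0],
    [0, 0, 0],
  ],
  twist=[
    [0, 0, 0],
    [0, 0, 0],
    [0, 0, 0],
    [0, 0, 0],
  ],
  grip=[0.5, 0.5, 0.5, 0.5],
)

```text
time: 4.8
ee_pos: [0.541, -0.1698, 0.1563]
tcp_rot: [180.0, -0.0, 172.2]
wrist_force: [0.1, 0.2, 0.3]
opening: 0.0426
grasp_force: 0.0
```

Request:
move_arm(
  offset=[
    [0, -0.2, 2],
    [0, 0, 2],
    [0, 0, 1.6],
    [0, 0, 0],
    [0, 0, 0],
  ],
  twist=[
    [0, 0, 0],
    [0, 0, 0],
    [0, 0, 0],
    [0, 0, 0],
    [0, 0, 0],
  ],
  grip=[0.5, 0.5, 0.5, 0.5, 0.5],
)

```text
time: 5.3
ee_pos: [0.5415, -0.1721, 0.1016]
tcp_rot: [-180.0, 0.1, 172.2]
wrist_force: [-0.1, 0.1, -0.3]
opening: 0.0426
grasp_force: 0.0
```

Request:
move_arm(
  offset=[
    [0, 0, 0],
    [0, 0, 0],
    [0, 0, 0],
    [0, 0, 0],
    [0, 0, 0],
  ],
  twist=[
    [0, 0, 0],
    [0, 0, 0],
    [0, 0, 0],
    [0, 0, 0],
    [0, 0, 0],
  ],
  grip=[0.3, 0.2, 0.1, 0, 0],
  force=30,
)

```text
time: 5.8
ee_pos: [0.5412, -0.1717, 0.1004]
tcp_rot: [180.0, 0.1, 172.2]
wrist_force: [-0.5, 3.9, 5.8]
opening: 0.0037
grasp_force: 33.1
```

Request:
move_arm(
  offset=[
    [0.1, 1, 0],
    [0.1, 2, 0],
    [0.1, 2, 0],
    [0.1, 2, 0],
    [0.1, 1, 0],
  ],
  twist=[
    [0, 0, 0],
    [0, 0, 0],
    [0, 0, 0],
    [0, 0, 0],
    [0, 0, 0],
  ],
  grip=[0, 0, 0, 0, 0],
)

```text
time: 6.3
ee_pos: [0.5472, -0.0921, 0.1004]
tcp_rot: [-179.9, 0.1, 172.2]
wrist_force: [-0.0, -7.7, 5.9]
opening: 0.0034
grasp_force: 33.0
```

Request:
move_arm(
  offset=[
    [0.1, 1, 0],
    [0, 2, 0],
    [0, 2, 0],
    [0, 2, 0],
    [0, 1, 0],
  ],
  twist=[
    [0, 0, 0],
    [0, 0, 0],
    [0, 0, 0],
    [0, 0, 0],
    [0, 0, 0],
  ],
  grip=[0, 0, 0, 0, 0],
)

```text
time: 6.8
ee_pos: [0.5569, -0.0127, 0.1004]
tcp_rot: [-179.9, 0.1, 172.2]
wrist_force: [-0.9, -7.9, 6.0]
opening: 0.0031
grasp_force: 33.2
```

```bash
python3 - <<'E'
from h import *
o=bot.get_obs();print(o['ee_pos'],o['wrist_force'],o['opening'])
p=viewer.camera('wrist');save(p,'w2.png')
for k,z in {'pan_rim':.1,'probe':.03,'cover_hinge':.1225,'hold_mark':.03,'hob':0}.items():
    r=finder.pinpoint(p,k)
    if r: print(k,r[0]['position'],r[0]['p'],wonz(o,p,r[0]['position'],z))
s=viewer.camera('scene');cv2.imwrite('pics/s2.png',cv2.resize(s['color'][130:330,150:400,::-1],None,fx=2.6,fy=2.6))
E
```

```text
[ 0.5569 -0.0127  0.1004] [-0.9082 -7.8805  6.025 ] 0.003113992626062904
pan_rim [406.6, 287.4] 0.71 [0.564  0.0436 0.1   ]
probe [550.7, 225.2] 0.97 [0.5839 0.2062 0.03  ]
cover_hinge [178.0, 349.2] 0.37 [ 0.5667 -0.0564  0.1225]
```

View pics/w2.png

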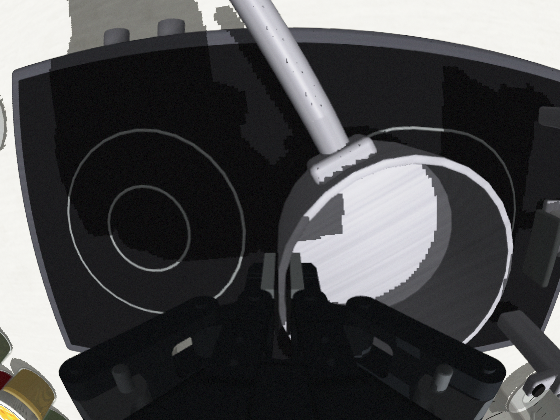

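The pan is pinched at (285,290) and has slid upright. Its mouth is near (407,287), and the probe pad is at the right edge, near (545,235).

Request:
move_arm(
  offset=[
    [0, 0.3, 0],
    [0, 0.3, 0],
    [0, 0.3, 0],
    [0, 0.3, 0],
    [0, 0.3, 0],
  ],
  twist=[
    [0, 0, 0],
    [0, 0, 0],
    [0, 0, 0],
    [0, 0, 0],
    [0, 0, 0],
  ],
  grip=[0, 0, 0, 0, 0],
)

```text
time: 7.65
ee_pos: [0.5588, 0.0008, 0.1004]
tcp_rot: [-179.8, 0.1, 172.2]
wrist_force: [-0.7, -7.3, 7.2]
opening: 0.0031
grasp_force: 33.2
```

```bash
python3 - <<'E'
from h import *
from scipy.optimize import least_squares
o=bot.get_obs();p=viewer.camera('wrist');s=viewer.camera('scene')
d=np.load('w1.npz');c=d['c'];z=c[...,2]
th=np.radians(7.8);hx=np.array([np.cos(th),-np.sin(th)]);hy=np.array([np.sin(th),np.cos(th)]);O=np.array([.5595,.0155])
q=(c[...,:2]-O);X=q@hx;Y=q@hy
m=(abs(X)<.025)&(Y>.09)&(Y<.15)&(z>.05)&(z<.095)
print('old pad',m.sum(),np.sort(Y[m])[:30:5] if m.any() else '')
for n,c in (('w',wcloud(o,p)),('s',cloud(s))):
    z=c[...,2];q=(c[...,:2]-O);X=q@hx;Y=q@hy
    m=(abs(X)<.025)&(Y>.085)&(Y<.16)&(z>.055)&(z<.088)
    if m.any(): print(n,m.sum(),np.percentile(Y[m],[1,5,10,25,50,75]),np.percentile(X[m],[5,95]))
E
```

```text
old pad 563 [0.136  0.1367 0.1368 0.1369 0.1369 0.137 ]
w 4888 [0.0926 0.0937 0.0947 0.0968 0.0988 0.138 ] [-0.0228  0.0213]
s 143 [0.0951 0.096  0.098  0.0999 0.1021 0.1039] [-0.0236  0.0178]
```

Request:
move_arm(
  offset=[
    [0, 0.5, 0],
    [0, 0.6, 0],
    [0, 0.6, 0],
    [0, 0.5, 0],
    [0, 0.2, 0],
  ],
  twist=[
    [0, 0, 0],
    [0, 0, 0],
    [0, 0, 0],
    [0, 0, 0],
    [0, 0, 0],
  ],
  grip=[0, 0, 0, 0, 0],
)

```text
time: 8.25
ee_pos: [0.5621, 0.0249, 0.1004]
tcp_rot: [-179.9, 0.1, 172.2]
wrist_force: [-0.6, -8.4, 6.7]
opening: 0.0032
grasp_force: 33.3
```

Request:
move_arm(
  offset=[
    [0, 0.2, 0],
    [0, 0.2, 0],
    [0, 0.2, 0],
  ],
  twist=[
    [0, 0, 0],
    [0, 0, 0],
    [0, 0, 0],
  ],
  grip=[0, 0, 0],
)

```text
time: 8.55
ee_pos: [0.5629, 0.0305, 0.1004]
tcp_rot: [-179.8, 0.1, 172.2]
wrist_force: [-0.3, -8.7, 6.7]
opening: 0.0038
grasp_force: 33.3
```

Request:
move_arm(
  offset=[
    [0, 0.15, 0],
    [0, 0.15, 0],
  ],
  twist=[
    [0, 0, 0],
    [0, 0, 0],
  ],
  grip=[0, 0],
)

```text
time: 8.75
ee_pos: [0.5633, 0.0335, 0.1004]
tcp_rot: [-179.9, 0.1, 172.2]
wrist_force: [-1.4, -7.6, 7.4]
opening: 0.0035
grasp_force: 33.3
```

Request:
move_arm(
  offset=[
    [0, 0.15, 0],
    [0, 0.15, 0],
  ],
  twist=[
    [0, 0, 0],
    [0, 0, 0],
  ],
  grip=[0, 0],
)

```text
time: 8.95
ee_pos: [0.5637, 0.0364, 0.1004]
tcp_rot: [-179.8, 0.1, 172.2]
wrist_force: [-1.4, -9.0, 6.1]
opening: 0.0034
grasp_force: 33.3
```

Request:
move_arm(
  offset=[
    [0, 0.15, 0],
    [0, 0.15, 0],
  ],
  twist=[
    [0, 0, 0],
    [0, 0, 0],
  ],
  grip=[0, 0],
)

```text
time: 9.15
ee_pos: [0.5641, 0.0392, 0.1004]
tcp_rot: [-179.8, 0.1, 172.1]
wrist_force: [-1.1, -9.9, 8.1]
opening: 0.0032
grasp_force: 33.3
```

```bash
cat > pad.py <<'E'
from h import *
o=bot.get_obs();p=viewer.camera('wrist');s=viewer.camera('scene')
print(o['ee_pos'],o['wrist_force'])
th=np.radians(7.8);hx=np.array([np.cos(th),-np.sin(th)]);hy=np.array([np.sin(th),np.cos(th)]);O=np.array([.5595,.0155])
for n,c in (('w',wcloud(o,p)),('s',cloud(s))):
    z=c[...,2];q=(c[...,:2]-O);X=q@hx;Y=q@hy
    m=(abs(X)<.02)&(Y>.12)&(Y<.17)&(z>.06)&(z<.084)
    print(n,np.histogram(Y[m],np.arange(.12,.172,.004)))
    m=(z>.094)&(z<.104)&(abs(X)<.02)&(Y>.1)&(Y<.15);print(' far rim',m.sum(),np.percentile(Y[m],[2,50,98]) if m.any() else '')
save(p,'w3.png')
cv2.imwrite('pics/s3.png',cv2.resize(s['color'][130:330,150:400,::-1],None,fx=2.6,fy=2.6))
E
python3 pad.py
```

```text
[0.5641 0.0392 0.1004] [-1.1493 -9.8517  8.1046]
w (array([  0,   0,   0, 668, 839,   0,   0,   0,   0,  21,  89, 112]), array([0.12 , 0.124, 0.128, 0.132, 0.136, 0.14 , 0.144, 0.148, 0.152,
       0.156, 0.16 , 0.164, 0.168]))
 far rim 824 [0.1336 0.1367 0.1402]
s (array([ 0,  0,  0,  0,  1,  0, 20,  4,  9,  8, 11, 14]), array([0.12 , 0.124, 0.128, 0.132, 0.136, 0.14 , 0.144, 0.148, 0.152,
       0.156, 0.16 , 0.164, 0.168]))
 far rim 2 [0.1341 0.1346 0.1351]
```

Request:
move_arm(
  offset=[
    [0, 0.15, 0],
    [0, 0.1, 0],
  ],
  twist=[
    [0, 0, 0],
    [0, 0, 0],
  ],
  grip=[0, 0],
)

```text
time: 9.45
ee_pos: [0.5644, 0.0415, 0.1004]
tcp_rot: [-179.8, 0.1, 172.1]
wrist_force: [-1.0, -10.3, 7.6]
opening: 0.0031
grasp_force: 33.3
```

View pics/s3.png

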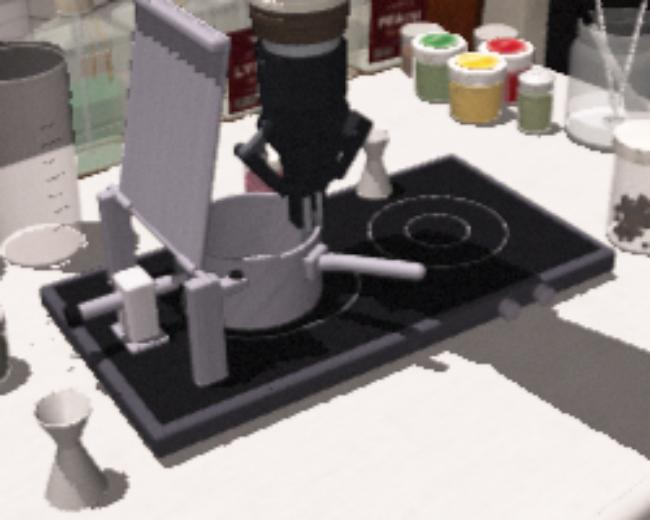

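View pics/w3.png

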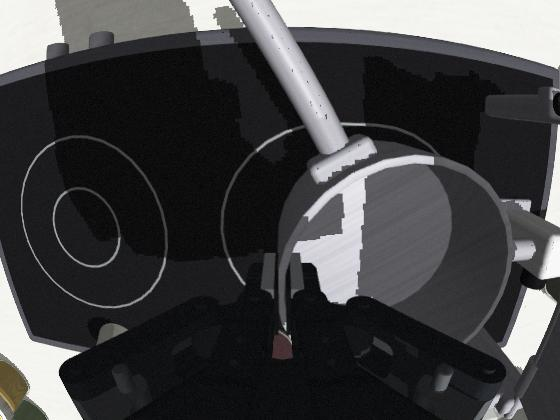

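The scene view shows the pan's wall up against the probe rod and the cover still raised. In the wrist view the rod emerges at (522,248), against the pan's wall. The pan is central between the posts.

Request:
move_arm(
  offset=[
    [0, 0.1, 0],
    [0, 0.1, 0],
    [0, 0, 0],
    [0, 0, 0],
    [0, 0, 0],
  ],
  twist=[
    [0, 0, 0],
    [0, 0, 0],
    [0, 0, 0],
    [0, 0, 0],
    [0, 0, 0],
  ],
  grip=[0, 0, 0, 0, 0],
)

```text
time: 9.95
ee_pos: [0.5647, 0.0434, 0.1004]
tcp_rot: [-179.8, 0.1, 172.1]
wrist_force: [-2.3, -9.9, 6.7]
opening: 0.003
grasp_force: 33.3
```

```bash
python3 pad.py
```

```text
[0.5647 0.0434 0.1004] [-2.2753 -9.8825  6.6716]
w (array([  0,   0,   0,   0, 564, 940,   0,   0,   0,   0,  12,  96]), array([0.12 , 0.124, 0.128, 0.132, 0.136, 0.14 , 0.144, 0.148, 0.152,
       0.156, 0.16 , 0.164, 0.168]))
 far rim 830 [0.1376 0.1409 0.1443]
s (array([ 0,  0,  0,  0,  0,  0,  0, 29,  9, 10, 10, 12]), array([0.12 , 0.124, 0.128, 0.132, 0.136, 0.14 , 0.144, 0.148, 0.152,
       0.156, 0.16 , 0.164, 0.168]))
 far rim 0
```

Request:
move_arm(
  offset=[
    [0, 0, 0],
    [0, 0, 0],
    [0, 0, 0],
    [0, 0, 0],
    [0, 0, 0],
  ],
  twist=[
    [0, 0, 0],
    [0, 0, 0],
    [0, 0, 0],
    [0, 0, 0],
    [0, 0, 0],
  ],
  grip=[0.05, 0.15, 0.3, 0.3, 0.3],
)

```text
time: 10.55
ee_pos: [0.5643, 0.0455, 0.0993]
tcp_rot: [180.0, -0.0, 172.2]
wrist_force: [0.1, 0.0, 0.2]
opening: 0.0259
grasp_force: 0.0
```

```bash
python3 pad.py
```

```text
[0.5643 0.0455 0.0993] [0.0638 0.0052 0.2016]
w (array([  0,   0,   0,   0, 573, 945,   0,   0,   0,   0,  12,  96]), array([0.12 , 0.124, 0.128, 0.132, 0.136, 0.14 , 0.144, 0.148, 0.152,
       0.156, 0.16 , 0.164, 0.168]))
 far rim 828 [0.1378 0.141  0.1443]
s (array([ 0,  0,  0,  0,  0,  0,  0, 35,  8,  8, 11, 14]), array([0.12 , 0.124, 0.128, 0.132, 0.136, 0.14 , 0.144, 0.148, 0.152,
       0.156, 0.16 , 0.164, 0.168]))
 far rim 0
```

Request:
move_arm(
  offset=[
    [0, 0, -3],
    [0, 0, -4],
    [0, 0, -4],
    [0, 0, -4],
    [0, 0, -4],
  ],
  twist=[
    [0, 0, 0],
    [0, 0, 0],
    [0, 0, 0],
    [0, 0, 0],
    [0, 0, 0],
  ],
  grip=[0.3, 0.3, 0.2, 0, 0],
)

```text
time: 11.15
ee_pos: [0.5642, 0.0454, 0.2913]
tcp_rot: [180.0, 0.0, 172.2]
wrist_force: [-0.2, -0.3, -0.0]
opening: -0.0001
grasp_force: 0.0
```

Request:
move_arm(
  offset=[
    [0, 0, -4],
    [0, 0, -4.5],
    [0, 0, 0],
    [0, 0, 0],
  ],
  twist=[
    [0, 0, 0],
    [0, 0, 0],
    [0, 0, 0],
    [0, 0, 0],
  ],
  grip=[0, 0, 0, 0],
)

```text
time: 11.55
ee_pos: [0.5649, 0.0455, 0.3756]
tcp_rot: [180.0, 0.1, 172.2]
wrist_force: [1.0, 0.4, -2.1]
opening: -0.0001
grasp_force: 0.0
```

Request:
move_arm(
  offset=[
    [0, 3, 0],
    [0, 4, 0],
    [0, 4, 0],
    [0, 4, 0],
    [0, 0, 0],
  ],
  twist=[
    [0, 0, 0],
    [0, 0, 0],
    [0, 0, 0],
    [0, 0, 0],
    [0, 0, 0],
  ],
  grip=[0, 0, 0, 0, 0],
)

```text
time: 12.05
ee_pos: [0.5847, 0.1981, 0.3712]
tcp_rot: [-179.9, -0.3, 172.5]
wrist_force: [-0.8, -0.7, -0.4]
opening: 0.0002
grasp_force: 0.0
```

```bash
cat > cov.py <<'E'
from h import *
o=bot.get_obs();s=viewer.camera('scene');t=viewer.camera('top')
th=np.radians(7.8);hx=np.array([np.cos(th),-np.sin(th)]);hy=np.array([np.sin(th),np.cos(th)]);O=np.array([.5595,.0155])
e=o['ee_pos'];print('tcp hob',(e[:2]-O)@hx,(e[:2]-O)@hy,e[2],o['wrist_force'])
for n,p,w in (('s',s,.306),('t',t,None)):
    for k in ('cover_edge','pan_rim'):
        r=finder.pinpoint(p,k)
        if r: print(n,k,r[0]['position'],r[0]['p'])
c=cloud(s);z=c[...,2];q=(c[...,:2]-O);X=q@hx;Y=q@hy
m=(X<-.03)&(X>-.074)&(Y<.2)&(Y>-.05)&(z>.13)&(z<.33)
for a in np.arange(.14,.32,.015):
    k=m&(abs(z-a)<.0075)
    if k.sum()>10: print(round(a,3),k.sum(),np.median(Y[k]).round(4))
save(s,'s4.png')
E
python3 cov.py
```

```text
tcp hob 0.00022398246434296586 0.1843763297481291 0.37122585135638714 [-0.7601 -0.7219 -0.3727]
s cover_edge [219.4, 130.3] 0.88
s pan_rim [244.1, 217.8] 0.69
t cover_edge [208.1, 179.0] 0.81
t pan_rim [234.9, 189.1] 0.79
0.14 77 0.1659
0.155 79 0.1628
0.17 77 0.1596
0.185 80 0.1564
0.2 82 0.1531
0.215 88 0.1499
0.23 88 0.1466
0.245 85 0.1435
0.26 92 0.1402
0.275 85 0.1372
0.29 50 0.1355
0.305 105 0.1405
```

Request:
move_arm(
  offset=[
    [0, 0, 2.5],
    [0, 0, 2.5],
    [0, 0, 1.6],
    [0, -1, 0],
    [0, -1, 0],
  ],
  twist=[
    [0, 0, 0],
    [0, 0, 0],
    [0, 0, 0],
    [0, 0, 0],
    [0, 0, 0],
  ],
  grip=[0, 0, 0, 0, 0],
)

```text
time: 12.85
ee_pos: [0.5817, 0.1727, 0.3093]
tcp_rot: [-180.0, 0.0, 172.2]
wrist_force: [-0.4, -1.4, 0.0]
opening: -0.0
grasp_force: 0.0
```

Request:
move_arm(
  offset=[
    [0, -0.5, 0],
    [0, -0.5, 0],
    [0, -0.5, 0.1],
    [0, 0, 0],
  ],
  twist=[
    [0, 0, 0],
    [0, 0, 0],
    [0, 0, 0],
    [0, 0, 0],
  ],
  grip=[0, 0, 0, 0],
)

```text
time: 13.25
ee_pos: [0.5801, 0.1586, 0.3081]
tcp_rot: [180.0, 0.0, 172.2]
wrist_force: [-1.0, -0.7, -0.3]
opening: -0.0002
grasp_force: 0.0
```

```bash
python3 cov.py
```

```text
tcp hob 0.0009743178051065946 0.14459389679751286 0.30807816919351866 [-1.0379 -0.7017 -0.2981]
s cover_edge [223.1, 131.8] 0.74
s pan_rim [242.7, 218.2] 0.63
t cover_edge [209.1, 179.2] 0.5
0.14 85 0.1648
0.155 80 0.1604
0.17 89 0.1561
0.185 87 0.1515
0.2 87 0.1474
0.215 89 0.1431
0.23 97 0.1388
0.245 90 0.1346
0.26 99 0.13
0.275 100 0.126
0.29 43 0.1309
0.305 87 0.1269
```

Request:
move_arm(
  offset=[
    [0, -1.0, 0.5],
    [0, -1.1, 0.5],
    [0, -1.1, 0.5],
    [0, -1.0, 0.5],
    [0, -1.0, 0.55],
  ],
  twist=[
    [0, 0, 0],
    [0, 0, 0],
    [0, 0, 0],
    [0, 0, 0],
    [0, 0, 0],
  ],
  grip=[0, 0, 0, 0, 0],
)

```text
time: 14.05
ee_pos: [0.5727, 0.1066, 0.2817]
tcp_rot: [180.0, 0.0, 172.2]
wrist_force: [0.6, 1.1, 0.8]
opening: -0.0001
grasp_force: 0.6
```

```bash
python3 cov.py
```

```text
tcp hob 0.0007645248699188937 0.09203649262794598 0.281707547583042 [0.6173 1.0833 0.7907]
s cover_edge [250.4, 138.6] 0.9
s pan_rim [243.5, 220.1] 0.91
t pan_rim [237.1, 190.9] 0.86
0.14 122 0.1575
0.155 113 0.147
0.17 123 0.1365
0.185 118 0.126
0.2 123 0.1154
0.215 122 0.1052
0.23 125 0.0942
0.245 121 0.0834
0.26 97 0.0741
0.275 97 0.075
```

Request:
move_arm(
  offset=[
    [0, -0.9, 0.5],
    [0, -0.86, 0.57],
    [0, -0.8, 0.65],
    [0, -0.76, 0.7],
    [0, -0.7, 0.75],
  ],
  twist=[
    [0, 0, 0],
    [0, 0, 0],
    [0, 0, 0],
    [0, 0, 0],
    [0, 0, 0],
  ],
  grip=[0, 0, 0, 0, 0],
)

```text
time: 14.85
ee_pos: [0.5674, 0.0671, 0.2497]
tcp_rot: [-180.0, 0.0, 172.2]
wrist_force: [0.4, 1.2, -0.0]
opening: -0.0001
grasp_force: 0.6
```

Request:
move_arm(
  offset=[
    [0, -0.7, 0.78],
    [0, -0.64, 0.82],
    [0, -0.58, 0.86],
    [0, -0.52, 0.9],
    [0, -0.46, 0.94],
  ],
  twist=[
    [0, 0, 0],
    [0, 0, 0],
    [0, 0, 0],
    [0, 0, 0],
    [0, 0, 0],
  ],
  grip=[0, 0, 0, 0, 0],
)

```text
time: 15.35
ee_pos: [0.5635, 0.0387, 0.2067]
tcp_rot: [-180.0, 0.0, 172.2]
wrist_force: [0.4, 0.5, -0.1]
opening: -0.0002
grasp_force: 0.4
```

```bash
python3 cov.py
```

```text
tcp hob 0.0008125967412064075 0.023531237192379637 0.206682430735344 [ 0.4289  0.4552 -0.133 ]
s cover_edge [277.1, 169.2] 0.81
s pan_rim [243.8, 218.0] 0.82
t pan_rim [199.9, 189.4] 0.56
0.14 278 0.127
0.155 268 0.0867
0.17 255 0.0469
0.185 152 0.0141
0.2 70 0.006
```

Request:
move_arm(
  offset=[
    [0, -0.42, 0.95],
    [0, -0.36, 0.97],
    [0, -0.3, 0.99],
    [0, -0.25, 1.0],
    [0, -0.2, 1.0],
  ],
  twist=[
    [0, 0, 0],
    [0, 0, 0],
    [0, 0, 0],
    [0, 0, 0],
    [0, 0, 0],
  ],
  grip=[0, 0, 0, 0, 0],
)

```text
time: 16.15
ee_pos: [0.5616, 0.0241, 0.1572]
tcp_rot: [180.0, -0.0, 172.2]
wrist_force: [3.0, 3.7, 0.2]
opening: -0.0004
grasp_force: 2.2
```

Request:
move_arm(
  offset=[
    [0, 0, 0.4],
    [0, 0, 0.3],
    [0, 0, 0.2],
    [0, 0, 0.1],
  ],
  twist=[
    [0, 0, 0],
    [0, 0, 0],
    [0, 0, 0],
    [0, 0, 0],
  ],
  grip=[0, 0, 0, 0],
)

```text
time: 16.55
ee_pos: [0.5615, 0.0239, 0.1484]
tcp_rot: [-180.0, -0.0, 172.2]
wrist_force: [-0.9, 0.2, 0.2]
opening: 0.0
grasp_force: 0.2
```

```bash
python3 cov.py
```

```text
tcp hob 0.000794833009761579 0.00862536236762681 0.14835265162848682 [-0.8718  0.1749  0.1558]
s cover_edge [283.6, 193.7] 0.55
s pan_rim [245.5, 217.0] 0.89
0.14 66 -0.0075
0.26 89 0.0131
0.275 113 0.0122
0.29 115 0.0139
0.305 44 0.0122
```

View pics/s4.png

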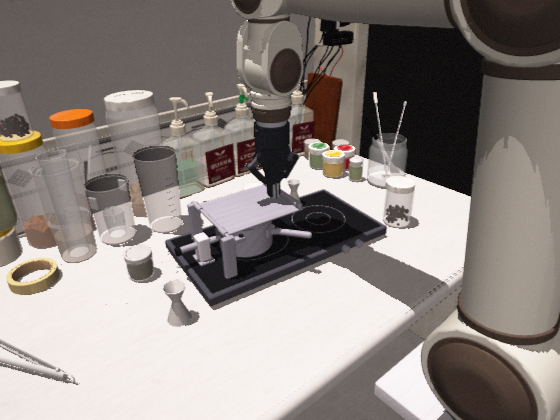

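The cover, at (245,205), is almost level over the pan, with the fingers on its free edge at (272,190). I'll press it down the last few millimetres.

Request:
move_arm(
  offset=[
    [0, 0, 0.2],
    [0, 0, 0.2],
    [0, 0, 0.1],
    [0, 0, 0],
  ],
  twist=[
    [0, 0, 0],
    [0, 0, 0],
    [0, 0, 0],
    [0, 0, 0],
  ],
  grip=[0, 0, 0, 0],
)

```text
time: 17.25
ee_pos: [0.5618, 0.024, 0.1468]
tcp_rot: [180.0, 0.2, 172.2]
wrist_force: [-8.8, 0.2, 24.5]
opening: 0.0
grasp_force: 11.7
```

Request:
move_arm(
  offset=[
    [0, 0, 0.1],
    [0, 0, 0.1],
    [0, 0, 0],
  ],
  twist=[
    [0, 0, 0],
    [0, 0, 0],
    [0, 0, 0],
  ],
  grip=[0, 0, 0],
)

```text
time: 17.55
ee_pos: [0.5618, 0.0241, 0.1466]
tcp_rot: [179.9, 0.3, 172.2]
wrist_force: [-13.3, -1.4, 35.9]
opening: 0.0001
grasp_force: 17.8
```

Request:
move_arm(
  offset=[
    [0, 0, -0.5],
    [0, 0.5, -0.3],
    [0, 0, -3],
    [0, 0, -4],
    [0, 0, -4],
  ],
  twist=[
    [0, 0, 0],
    [0, 0, 0],
    [0, 0, 0],
    [0, 0, 0],
    [0, 0, 0],
  ],
  grip=[0, 0, 0, 0, 0],
)

```text
time: 18.05
ee_pos: [0.5619, 0.0293, 0.2597]
tcp_rot: [-180.0, -0.1, 172.2]
wrist_force: [0.9, -0.1, -0.5]
opening: -0.0003
grasp_force: 0.0
```

Request:
move_arm(
  offset=[
    [0, 0, -4],
    [0, 0, 0],
    [0, 0, 0],
  ],
  twist=[
    [0, 0, 0],
    [0, 0, 0],
    [0, 0, 0],
  ],
  grip=[0, 0, 0],
)

```text
time: 18.35
ee_pos: [0.5627, 0.0293, 0.2995]
tcp_rot: [180.0, 0.1, 172.2]
wrist_force: [0.6, -0.7, -1.2]
opening: -0.0001
grasp_force: 0.0
```

```bash
python3 - <<'E'
from h import *
o=bot.get_obs();s=viewer.camera('scene');p=viewer.camera('wrist');print(o['ee_pos'],o['wrist_force'])
th=np.radians(7.8);hx=np.array([np.cos(th),-np.sin(th)]);hy=np.array([np.sin(th),np.cos(th)]);O=np.array([.5595,.0155])
for c in (cloud(s),wcloud(o,p)):
    z=c[...,2];q=(c[...,:2]-O);X=q@hx;Y=q@hy
    m=(abs(X)<.07)&(Y<.14)&(Y>.0)&(z>.11)&(z<.15)
    if m.sum()>50: print('cover slope',m.sum(),np.polyfit(-Y[m],z[m],1))
cv2.imwrite('pics/s5.png',cv2.resize(s['color'][150:330,150:400,::-1],None,fx=3,fy=3))
E
```

```text
[0.5627 0.0293 0.2995] [ 0.5588 -0.7195 -1.2495]
cover slope 1954 [0.    0.125]
cover slope 20041 [-0.0012  0.126 ]
```

View pics/s5.png

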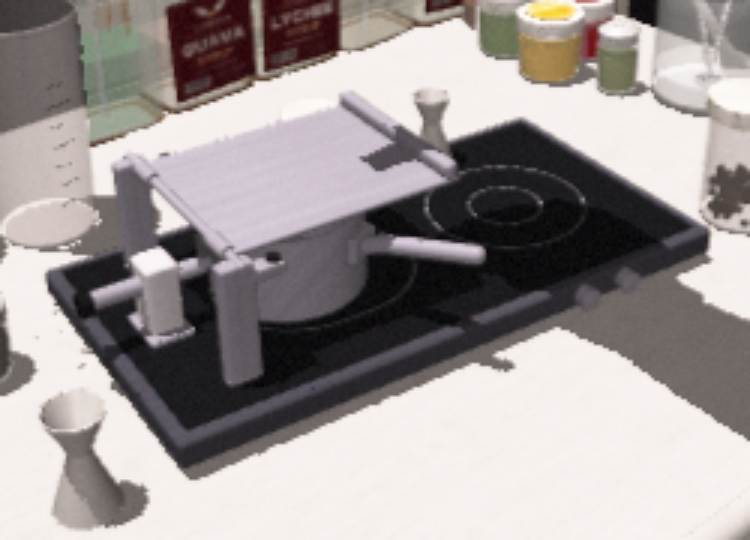

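The cover is level at (300,175), with the pan under it at (300,270) against the pad, and nothing else has moved.

```bash
python3 -c "
from workcell import bot
print(bot.job_done())"
```

```text
the job is handed in; nothing more can be done
None
```

I handed the job in: the pan stands on the warm-holding mark and held the probe's pad in when I released it, and the cover measured level on its stops. No verdict came back.

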